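# Load the bottle shaker, clamp with the T-bolt, free the platform and start

### The arm

A 7-joint arm with a two-finger parallel gripper is mounted at the origin on the work surface. World frame = base frame: x ahead of the robot, y to its left, z up, the work surface at z = 0. Lengths are in m, angles in rad, forces in N, time in s.
With the tool pointing down it reaches from about 0.4 to 0.925 m from the base axis. Payload 5.6 kg.
Tool frame: the origin (TCP) lies on the centre line of the jaws, within the pads' length; the fingertips stand 11 mm ahead of it and the grasp point (between the pads) lies 8 mm behind it; z points along the fingers, y is the line along which they close (so a half turn about z gives the same grasp; the last joint's range is limited). The gripper opens to 85 mm and grips with 20 to 120 N. Pads are 22 mm wide; open, the fingers measure 114 mm over their backs; the gripper's body (76 mm by 85 mm) begins 54 mm behind the grasp point. The pads swing forward as they close: fully open they stand 13 mm farther back than shut.
Start: joints at [1.062, 0.468, -0.012, 1.603, 0.006, 1.071, -0.056], TCP at [0.292, -0.581, 0.242] pointing down, gripper open.
Joint ranges: [-2.53, 2.53], [-0.31, 2.02], [-1.57, 1.55], [0.28, 2.44], [-1.29, 4.43], [0.15, 1.84], [-2.92, 2.92]. Speed limits (rad/s): [2.57, 2.57, 3.14, 3.14, 3.14, 3.14, 3.14].

### API

Orientations are given as a rotation vector (axis times angle).
In Python, from bench import robot, eoat, viewer, job_done gives the robot as it stands. Calls block until the motion is done:
- robot.move_ptp(position, orientation): joint-space move of the TCP to a pose.
- robot.move_linear(position, orientation=None, v=0.15): straight line of the TCP; orientation=None keeps the orientation; v is the mean speed in m/s.
- robot.goto_joints(angles): joint-space move.
- eoat.release() and eoat.gripper_close(): open the fingers fully, or close them until they stop; the grip force is fixed at half the most.
- robot.hold(seconds).
- robot.solve_ik(position, orientation): joint angles nearest the present ones, or None.
- viewer.camera(name): name is "scene" or "side" or "wrist"; returns the picture (480x640x3 uint8, red, green, blue); there is no depth.
- viewer.camera_params(name): a dict with "fx", "fy", "cx", "cy" (pixels), "R" (3x3) and "t" (3): a world point X has camera coordinates R X + t; the wrist camera has in their place "mount" (4x4, takes a point from camera to tool coordinates, whose origin is the TCP and whose axes are the flange's). Camera axes: x right, y down, z forward; pixel columns grow to the right and rows downward; lengths in m; the calibration is good to about 2 mm. The wrist camera is an equidistant fisheye: a pixel r from the principal point sees the ray r / f radians off the axis. A picture is of the moment at which its call begins: read the wrist's pose just before it. camera_params takes no time and is no camera call.
A pose or a line that the arm cannot do raises robot.Unreachable and nothing moves.
- job_done(): hands the job in; it is judged then, once.
Readings, each from a call of its own:
- robot.get_time(): time.
- robot.get_joints(): joint angles.
- robot.get_dq(): joint speeds.
- robot.get_joint_torque(): joint torques, N m.
- robot.get_tcp_pos(): TCP position.
- robot.get_eef_rot(): TCP orientation.
- robot.get_force(): force on the tool from outside, world axes, zero at the start.
- robot.get_wrist_torque(): the same for the moment, N m.
- robot.get_opening(): finger opening in m.
- robot.get_gripper_force(): force on a finger pad.
Only numpy, scipy, OpenCV 4.12 (cv2) and the standard library are available. Lean on these libraries where they do the work, as an engineer would, in place of code of your own. Each camera call takes 0.05 s, during which the arm holds its last target. There are 200 camera calls.

### The job

Stand every white sample bottle with a black cap that is on the bench upright in a pocket of the shaker's carrier, then lay the hold-down bar over the two dowel pins so that it sits flat, and lock it with the T-bolt: head down through both slots until the washer rests on the bar, then a quarter turn so that the head lies squarely across the slot. Only when the load is clamped, turn the platform lock clockwise all the way to its free stop, and after it the drive selector, which that frees, clockwise all the way to run. Leave the other things on the bench where they are.

Things in the scene. Friction and masses are not known exactly. Their poses are not given: they have to be found in the camera images.
- shaker: compact bench shaker, fixed; control deck towards the robot. Origin: bench under its carrier's centre; x away from the deck, y left, z up. Housing x -85..115, y +-110, top z 86; platform top z 104; grey pocket block 150 x 168, top z 144. Two end posts 28 x 14 at y +-93, tops z 196, each with an upright dowel pin, 8 thick, 14 high, tapered tip. Control deck x -203..-85, top z 70 (mm)
- clamp_slot (a point): centre of the slot in the top plate (5 mm thick, upper face at shaker z 196) of the folded steel bridge bracket in the carrier's middle, 40 (x) x 45 (y) mm, open to -x and +x. The slot is 34 mm along the shaker's y, 12 mm along its x, and goes through. Axes as the shaker's. The seated bar's underside centre comes here
- pocket0 (a point): centre of a bottle pocket's floor (shaker x -40, y -49, z 104 mm); round, 58 mm across, 40 mm deep. Any bottle may stand in any pocket
- pocket1 (a point): centre of a bottle pocket's floor (shaker x -40, y 49, z 104 mm); round, 58 mm across, 40 mm deep. Any bottle may stand in any pocket
- pocket2 (a point): centre of a bottle pocket's floor (shaker x 40, y -49, z 104 mm); round, 58 mm across, 40 mm deep. Any bottle may stand in any pocket
- pocket3 (a point): centre of a bottle pocket's floor (shaker x 40, y 49, z 104 mm); round, 58 mm across, 40 mm deep. Any bottle may stand in any pocket
- bottle0: white 100 ml sample bottle, 50 mm diameter, 88 mm tall, paper label, black ribbed screw cap 32 mm in diameter from z 66 to 88 mm; stands upright, 0.09 to 0.16 kg. Origin: centre of its underside, z up. Two to four of them are there (None if absent)
- bottle1: white 100 ml sample bottle, 50 mm diameter, 88 mm tall, paper label, black ribbed screw cap 32 mm in diameter from z 66 to 88 mm; stands upright, 0.09 to 0.16 kg. Origin: centre of its underside, z up. Two to four of them are there (None if absent)
- bottle2: white 100 ml sample bottle, 50 mm diameter, 88 mm tall, paper label, black ribbed screw cap 32 mm in diameter from z 66 to 88 mm; stands upright, 0.09 to 0.16 kg. Origin: centre of its underside, z up. Two to four of them are there (None if absent)
- bottle3: white 100 ml sample bottle, 50 mm diameter, 88 mm tall, paper label, black ribbed screw cap 32 mm in diameter from z 66 to 88 mm; stands upright, 0.09 to 0.16 kg. Origin: centre of its underside, z up. Two to four of them are there (None if absent)
- bar: aluminium hold-down bar lying on the bench, 210 (its y) x 66 (its x) mm: 4 mm plate, both long edges turned up to 22 mm above its underside; about 0.2 kg. Origin: centre of underside, z up. Slot in the middle, 37 (y) x 16 (x) mm; at y = +-93 mm a 13 mm square hole for a dowel pin. Can be gripped at mid-length across the edges (66 mm). Either end may go left
- holder: white plastic block, 50 (x) x 70 (y) x 30 mm, fixed to the bench, with a slot pocket 34 (y) x 12 (x) mm, 24 mm deep in the top, in which the T-bolt is parked. Origin: centre of its underside
- tbolt: T-bolt, 0.12 kg, upright in the holder. Origin: centre of the underside of its washer (44 mm across, 4 thick), z up. Below: 7.6 mm shank to z -12, cross head 30 (y) x 8 (x) mm from z -12 to -19. Above: black wing 46 (y) x 11 (x) mm, z 22 to 48, in line with the head. Seated, the washer rests on the bar's plate (shaker z 200), the head hangs 3 mm clear under the bracket's plate
- platform_lock (a joint): platform lock, left control on the deck: 0 (0 to 0.2 at the start) = locked, 1.571 (stop) = free; grows clockwise seen from above. Friction 0.08 N m, stays where left. Scalloped steel plates (radius 42 mm, 3 to 8 mm above the deck) under both controls interlock: the selector turns only while the lock is within about 0.1 rad of free, and then holds the lock there
- platform_lock_grip (a point): on the lock's axis (shaker x -142, y +36 mm), 34 mm above the deck, 6 mm below the top of its black wing, which is 46 mm long, 12 mm thick, 14 to 40 mm above the deck. The point turns with the control, its x along the wing; at joint 0 the wing lies along the shaker's x
- drive_selector (a joint): drive selector, right-hand control: 0 = off, 1.571 (stop) = run, growing clockwise seen from above; friction 0.08 N m; a firm block at 0.1 to 0.16 rad (not to be forced) until the platform lock is free
- drive_selector_grip (a point): on the selector's axis (shaker x -142, y -36 mm), 34 mm above the deck; wing 36 mm long on a 36 mm round skirt, 12 mm thick, 14 to 40 mm above the deck, along the shaker's x at joint 0. The point turns with the control, its x along the wing
- photometer: portable photometer, a black case 105 x 185 x 40 mm with a blue panel; not part of the job
- vial_a: small glass vial with black cap, 25 mm diameter, 58 mm tall (no sample bottle); not part of the job
- vial_b: another such small glass vial; not part of the job
- beaker: empty glass beaker, 70 mm across, 85 mm tall; not part of the job
- tip_box: pipette tip box, 87 x 122 x 73 mm, clear lid; not part of the job
- marker: marker pen lying on the bench, 130 mm long; not part of the job
- jar: amber glass jar with white lid, 72 mm across, 108 mm tall; not part of the job
There are look-alikes about, which are no part of the job. What is shaped like the bottle0 but green is not meant. What is shaped like the bottle3 but blue is not meant.

How it is judged:
By the outcome, as a careful person would: the job done as asked, in the order asked, and still so for the second after the job is handed in, with the robot touching nothing.
Of bottle0, bottle1, bottle2, bottle3 only 2 to 4 are there at a start; the rules pass over those that are not, and their reading is None.
At some moment in a run one of bottle0, bottle1, bottle2, bottle3 may be knocked a few centimetres aside while the robot is not near it.
It also fails if it takes over 210 s, if anything falls off the work surface, if the arm or the gripper's body presses on something with over 40 N, if the wrist force passes 120 N, or if a joint passes its speed limit or range.

## Working session

There is one attempt and no reset: what is moved stays moved. The work goes in short steps, each a Python script; the robot and the scene stay as the last script left them, time stands still between calls to the robot, and variables do not carry over. Pictures are saved under pics/ and viewed, at most 14 in all, crops included, and the job is handed in when it is done.

```bash
ls; mkdir -p pics; python3 - <<'E'
from bench import robot, eoat, viewer
import cv2
for n in("scene","side","wrist"):
    im=viewer.camera(n); cv2.imwrite(f"pics/{n}0.png",im[:,:,::-1])
    print(n,viewer.camera_params(n))
print(robot.get_time(),robot.get_tcp_pos(),robot.get_eef_rot())
E
```

```text
pics
scene {'fx': 435.6563598416259, 'fy': 435.6563598416259, 'cx': 323.1823229874004, 'cy': 238.13053514475203, 'R': array([[-0.32142809,  0.94675912, -0.01819775],
       [ 0.59440373,  0.18676787, -0.78217771],
       [-0.73713512, -0.2622307 , -0.62278959]]), 't': array([ 0.17446117, -0.2452788 ,  1.53900296])}
side {'fx': 548.3229673643829, 'fy': 548.3229673643829, 'cx': 328.0961248798178, 'cy': 240.1454052352218, 'R': array([[-0.77588181, -0.63087153,  0.00292231],
       [-0.48721023,  0.59624334, -0.63805961],
       [ 0.40079123, -0.49648262, -0.76998142]]), 't': array([0.46939882, 0.36799743, 1.31773532])}
wrist {'fx': 371.64829954431775, 'fy': 371.64829954431775, 'cx': 322.1218938600726, 'cy': 235.79698767094266, 'mount': array([[ 7.01435393e-04, -9.62801760e-01, -2.70207843e-01,
         6.90551724e-02],
       [ 9.99999689e-01,  7.73040562e-04, -1.58580294e-04,
        -8.02793480e-04],
       [ 3.61563009e-04, -2.70207648e-01,  9.62802003e-01,
        -1.30414844e-01],
       [ 0.00000000e+00,  0.00000000e+00,  0.00000000e+00,
         1.00000000e+00]])}
0.15 [ 0.29166917 -0.58041514  0.24150563] [-3.05545562e+00 -7.24624658e-01  7.10251798e-04]
```

View pics/scene0.png

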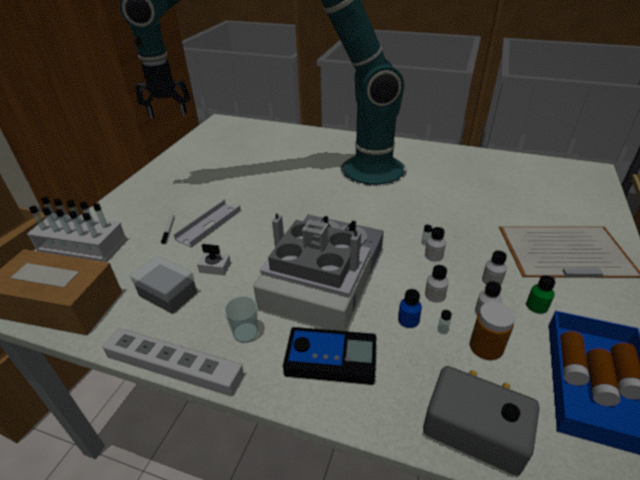

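View pics/side0.png

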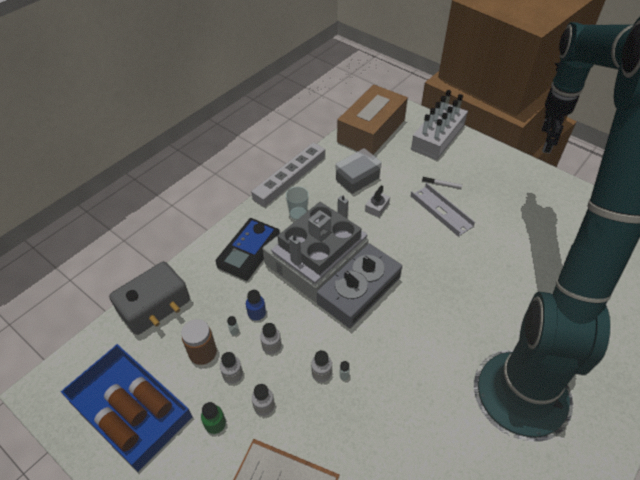

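View crops.

Candidates:
- White bottles with a black cap: scene (435,243), (437,283), (495,266), (489,298); side (321,364), (270,337), (262,398), (231,367).
- Look-alikes to leave: blue (410,308), green (541,294), vials (427,233) and (445,321), amber jar (491,330).

Next come the close crops to check this.

```bash
python3 - <<'E'
import cv2
a=cv2.imread("pics/scene0.png"); b=cv2.imread("pics/side0.png")
def c(im,x,y,w,h,n,g=1.5):
    o=im[y:y+h,x:x+w]; o=cv2.resize(o,(800,600),interpolation=cv2.INTER_CUBIC); o=(255*(o/255.)**(1/g)).astype('uint8'); cv2.imwrite(n,o)
c(b,220,160,256,192,"pics/c_side1.png"); c(a,390,200,200,150,"pics/c_scene1.png"); c(a,160,190,240,180,"pics/c_scene2.png")
E
```

```text
(no output)
```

View pics/c_side1.png

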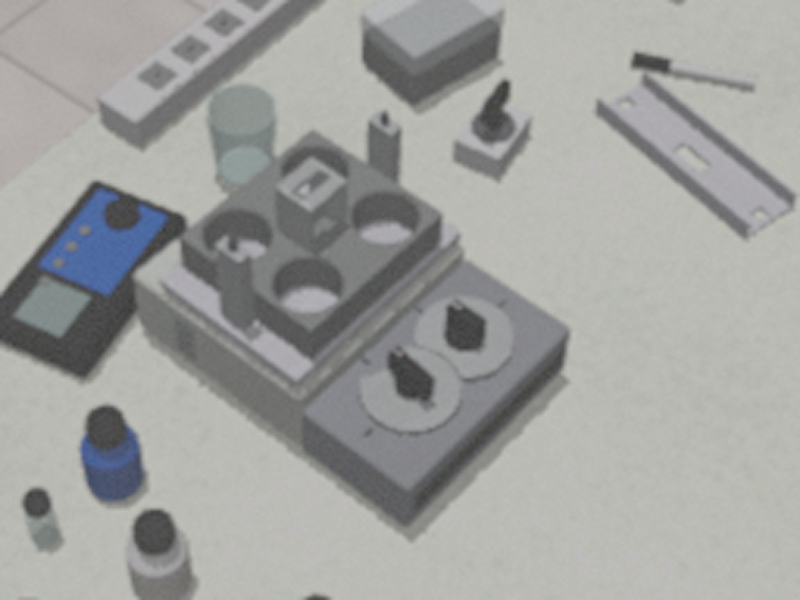

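View pics/c_scene1.png

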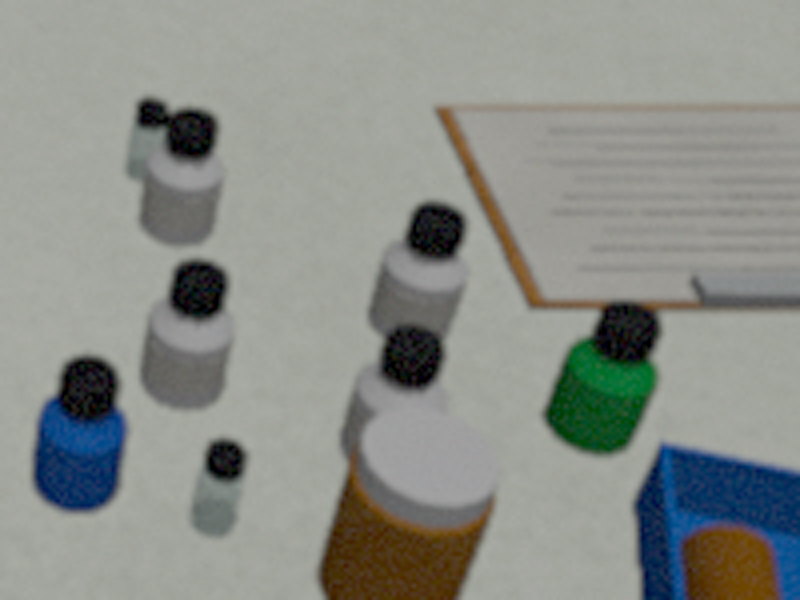

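View pics/c_scene2.png

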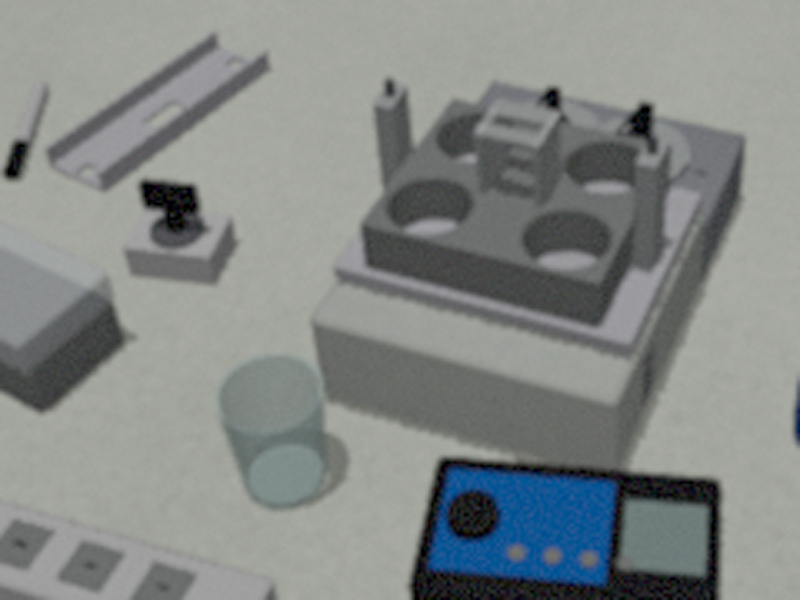

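Both crops show four white bottles with black caps, all clear of the blue and green look-alikes. The shaker, bar, holder and T-bolt are all clearly visible. Now I fit the poses.

```bash
cat > h.py <<'E'
import numpy as np, cv2
from scipy.spatial.transform import Rotation as Ro
from scipy.optimize import least_squares
from bench import robot, eoat, viewer
P={n:viewer.camera_params(n) for n in("scene","side","wrist")}
def proj(n,X,pose=None):
    X=np.atleast_2d(X); p=P[n]
    if n!="wrist":
        c=X@p["R"].T+p["t"]; return np.c_[p["fx"]*c[:,0]/c[:,2]+p["cx"],p["fy"]*c[:,1]/c[:,2]+p["cy"]]
    T=np.eye(4); T[:3,:3]=Ro.from_rotvec(pose[1]).as_matrix(); T[:3,3]=pose[0]; M=np.linalg.inv(T@p["mount"])
    c=X@M[:3,:3].T+M[:3,3]; rr=np.hypot(c[:,0],c[:,1]); th=np.arctan2(rr,c[:,2]); k=p["fx"]*th/np.maximum(rr,1e-9)
    return np.c_[p["cx"]+k*c[:,0],p["cy"]+k*c[:,1]]
def fit(obs,x0,yaw=True):
    """obs: list (cam, local xyz (m), pixel[, wrist pose]) -> x,y,yaw"""
    def f(q):
        a=q[2] if yaw else 0; c,s=np.cos(a),np.sin(a); r=[]
        for o in obs:
            l=np.array(o[1]); w=[q[0]+c*l[0]-s*l[1],q[1]+s*l[0]+c*l[1],l[2]]
            r+=list((proj(o[0],w,*o[3:])[0]-o[2]))
        return r
    s=least_squares(f,x0 if yaw else x0[:2],loss="soft_l1",f_scale=2); return s.x,np.abs(f(s.x)).reshape(-1,2).max(1).round(1)
def look(name):
    """wrist picture + pose"""
    p=(robot.get_tcp_pos(),robot.get_eef_rot()); im=viewer.camera("wrist"); cv2.imwrite(f"pics/{name}.png",im[:,:,::-1]); return im,p
def down(a):
    """tool down; tool y (closing line) along world direction a"""
    y=np.array([np.cos(a),np.sin(a),0]); z=np.array([0,0,-1.]); return Ro.from_matrix(np.c_[np.cross(y,z),y,z]).as_rotvec()
E
cat > est.py <<'E'
from h import *
s=lambda x,y:(220+x/3.125,160+y/3.125)
e=lambda x,y:(390+x/4,200+y/4)
g=lambda x,y:(160+x*.3,190+y*.3)
m=lambda *v:np.array(v)/1000
S=[("side",m(-203,-110,70),s(568,333)),("side",m(-203,110,70),s(407,487)),("side",m(75,84,144),s(183,240)),("side",m(75,-84,144),s(313,133)),("side",m(-75,-84,144),s(440,213)),
("side",m(0,-93,209),s(385,116)),("side",m(0,93,209),s(235,240)),
("scene",m(0,-93,209),g(390,84)),("scene",m(0,93,209),g(652,146)),("scene",m(0,0,196),g(518,122)),("scene",m(75,-84,144),g(366,222)),("scene",m(115,-110,86),g(315,322)),("scene",m(115,110,86),g(620,385)),("scene",m(-203,110,70),g(743,137))]
print("shaker",fit(S,[.6,0,0]))
for a,b in zip([(191,135),(198,290),(436,232),(411,357)],[(321,356),(269,329),(261,391),(229,359)]):
    print("bottle",fit([("scene",m(0,0,77),e(*a)),("side",m(0,0,77),b)],[.6,.3],False))
B=[("side",m(0,0,4),s(690,157)),("side",m(0,93,4),s(759,214)),("side",m(0,-93,4),s(627,100)),("scene",m(0,0,4),g(165,112)),("scene",m(0,-93,4),g(92,170)),("scene",m(0,93,4),g(237,62))]
for y0 in(0,1.5):print("bar",fit(B,[.5,-.4,y0]))
T=[("side",m(0,0,34),s(493,125)),("scene",m(0,0,34),g(178,232)),("scene",m(0,-23,78),g(143,182)),("scene",m(0,23,78),g(197,190))]
for y0 in(0,1.5):print("tbolt",fit(T,[.6,-.4,y0]))
E
python3 est.py
```

```text
shaker (array([ 0.62385378,  0.01395892, -0.03616535]), array([1.4, 2.2, 1.8, 0.8, 0.7, 0.5, 1.1, 1.6, 3.2, 0.3, 1.6, 2.3, 5.3,
       1.7]))
bottle (array([0.41283103, 0.26464496]), array([1.1, 1. ]))
bottle (array([0.55769247, 0.28810465]), array([0.7, 0.8]))
bottle (array([0.46300173, 0.41633279]), array([0.6, 0.5]))
bottle (array([0.57604397, 0.40610148]), array([0.6, 0.5]))
bar (array([ 0.46703572, -0.38218227,  1.33201695]), array([0.7, 0.7, 1.8, 0.3, 1.5, 0.5]))
bar (array([ 0.46703572, -0.38218227,  1.33201694]), array([0.7, 0.7, 1.8, 0.3, 1.5, 0.5]))
tbolt (array([ 0.63103525, -0.2676826 ,  0.06712058]), array([1. , 0.8, 0.7, 0.2]))
tbolt (array([ 0.63103525, -0.2676826 ,  0.06712052]), array([1. , 0.8, 0.7, 0.2]))
```

```bash
cat > s1.py <<'E'
from h import *
robot.move_linear([.3,-.55,.38])
q=None
for z in(.45,.42,.38):
  for a in(np.pi/2,-np.pi/2):
    try:
        robot.move_ptp([.58,.014,z],down(a)); q=(z,a);break
    except robot.Unreachable: pass
  if q:break
print(q, robot.get_joints(),robot.get_time())
im,p=look("w_sh"); np.save("p_sh.npy",np.array(p))
s=(.62385,.01396,-.03617); c,sn=np.cos(s[2]),np.sin(s[2])
W=lambda l:[s[0]+(c*l[0]-sn*l[1])/1000,s[1]+(sn*l[0]+c*l[1])/1000,l[2]/1000]
o=im[:,:,::-1].copy()
pts=[(0,93,210),(0,-93,210),(0,17,196),(0,-17,196)]+[(x,y,70) for x in(-203,) for y in(-110,110)]+[(x,y,144) for x in(-75,75) for y in(-84,84)]
for l in pts:
    u=proj("wrist",W(l),p)[0]; print(l,u.round(1)); cv2.drawMarker(o,tuple(int(v) for v in u.round()),(0,0,255),cv2.MARKER_CROSS,7,1)
cv2.imwrite("pics/w_sh_o.png",cv2.resize(o[20:460],(800,550),interpolation=cv2.INTER_CUBIC))
robot.move_ptp([.46,.35,.35],down(q[1]))
im,p=look("w_b"); np.save("p_b.npy",np.array(p))
for b in[(.4128,.2646),(.5577,.2881),(.4630,.4163),(.5760,.4061)]: print(b,proj("wrist",[*b,.088],p).round(0))
cv2.imwrite("pics/w_b.png",im[:,:,::-1]); print(robot.get_time())
E
python3 s1.py
```

```text
(0.45, 1.5707963267948966) [ 0.47364843  0.29905398 -0.71733721  1.45236385  0.19636555  1.463613
  1.32581966] 3.5
(0, 93, 210) [411.7 246.9]
(0, -93, 210) [236.4 241.1]
(0, 17, 196) [340.1 240.9]
(0, -17, 196) [308.5 239.8]
(-203, -110, 70) [248.5  68.7]
(-203, 110, 70) [409.2  74.9]
(-75, -84, 144) [255.4 164.7]
(-75, 84, 144) [397.  169.8]
(75, -84, 144) [256.6 282.7]
(75, 84, 144) [387.1 286.9]
(0.4128, 0.2646) [[244. 155.]]
(0.5577, 0.2881) [[270. 282.]]
(0.463, 0.4163) [[385. 200.]]
(0.576, 0.4061) [[372. 296.]]
4.9833
```

View pics/w_sh_o.png

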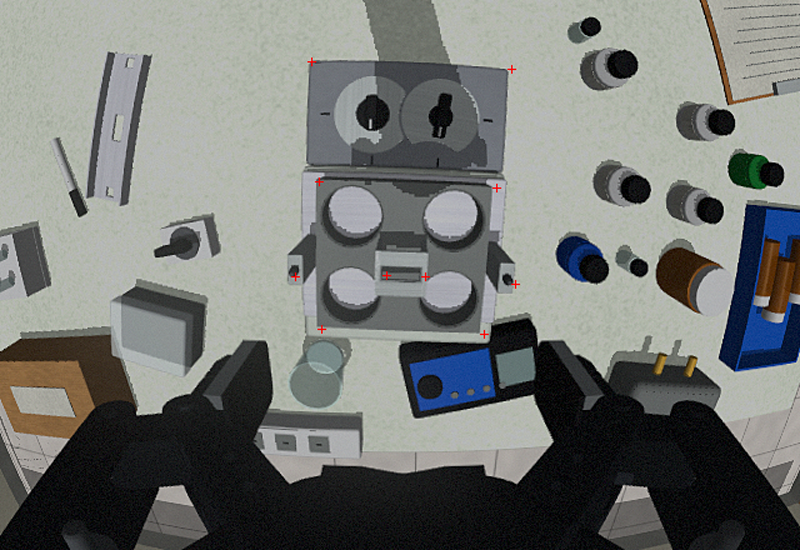

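View pics/w_b.png

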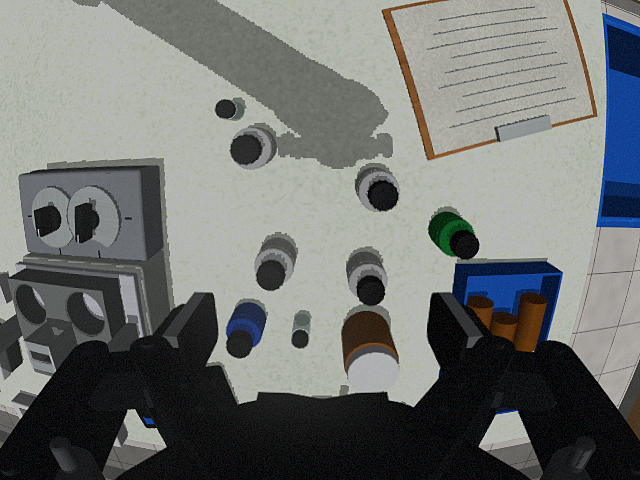

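The overlay shows the shaker prediction within about 5–8 px (slot near (404,275), pins near (294,271) and (509,281) in the overlay). All four white bottles are in the wrist view, with caps at (245,150), (271,274), (383,195) and (371,290). I'll refine with automatic blob centroids.

```bash
cat >> h.py <<'E'
_t=np.linspace(0,2*np.pi,24,endpoint=False)
CAP=np.concatenate([np.c_[.016*np.cos(_t),.016*np.sin(_t),0*_t+z] for z in(.066,.088)])
def hullc(px):
    M=cv2.moments(cv2.convexHull(px.astype(np.float32))); return np.array([M["m10"],M["m01"]])/M["m00"]
def capfind(im,uv,rad=25,thr=50):
    """centroid of the dark blob nearest uv"""
    m=(im.max(2)<thr).astype(np.uint8); m=cv2.morphologyEx(m,cv2.MORPH_OPEN,np.ones((3,3)))
    n,_,st,ce=cv2.connectedComponentsWithStats(m); k=[i for i in range(1,n) if 30<st[i,4]<4000 and np.hypot(*(ce[i]-uv))<rad]
    return min(((np.hypot(*(ce[i]-uv)),st[i,4],ce[i]) for i in k),key=lambda a:a[0])[1:] if k else None
def capfit(obs,x0,dz=0):
    """obs: (cam,pixel[,pose])"""
    f=lambda q:np.concatenate([hullc(proj(o[0],CAP+[q[0],q[1],dz],*o[2:]))-o[1] for o in obs])
    s=least_squares(f,x0); return s.x,f(s.x).round(1)
E
cat > s2.py <<'E'
from h import *
A=[cv2.imread(f"pics/{n}.png")[:,:,::-1] for n in("scene0","side0","w_b")]; p=np.load("p_b.npy")
for b in[(.4128,.2646),(.5577,.2881),(.4630,.4163),(.5760,.4061)]:
    ob=[]
    for n,im in zip(("scene","side","wrist"),A):
        a=(p,) if n=="wrist" else ()
        r=capfind(im,proj(n,[*b,.077],*a)[0],15)
        if r: ob.append((n,r[1],*a)); 
        print(n,r and (r[0],r[1].round(1)),end=" ")
    print(); print(" all",capfit(ob,b)," wrist",capfit(ob[-1:],b)[0]," fixed",capfit(ob[:-1],b)[0])
exec(open("est.py").read().split("print(\"shaker")[0])
p=np.load("p_sh.npy"); w=lambda x,y:(x/1.25,y/1.25+20)
Wp=[("wrist",m(*l),w(*u),p) for l,u in[((-203,-110,70),(310,61)),((-203,110,70),(507,70)),((-75,-84,144),(320,180)),((-75,84,144),(491,185)),((75,-84,144),(320,327)),((75,84,144),(487,331)),((0,-93,210),(294,271)),((0,93,210),(509,281)),((0,0,196),(404,275))]]
print("wrist",fit(Wp,[.6,0,0])); print("all",fit(S+Wp,[.6,0,0]))
E
python3 s2.py
```

```text
scene (np.int32(176), array([434.8, 232. ])) side (np.int32(42), array([321.9, 354.6])) wrist (np.int32(593), array([245.9, 147.8])) 
 all (array([0.40805301, 0.26507032]), array([ 2.2,  0.9,  0.1,  3.7, -2. ,  1.4]))  wrist [0.40663481 0.26731809]  fixed [0.41195484 0.25859117]
scene (np.int32(159), array([439.1, 272.3])) side (np.int32(128), array([268.9, 330. ])) wrist (np.int32(576), array([270.6, 274.7])) 
 all (array([0.55446359, 0.2890746 ]), array([ 0.4, -0.4,  0.6,  0.8, -0.2,  0.6]))  wrist [0.55367757 0.289382  ]  fixed [0.55674515 0.28852742]
scene (np.int32(163), array([498.4, 257.6])) side (np.int32(124), array([260.7, 392.1])) wrist (np.int32(700), array([382.6, 194.9])) 
 all (array([0.4598954 , 0.41666592]), array([ 0.2, -0.3,  0.8,  0.3,  0.1,  0.5]))  wrist [0.45936071 0.4165518 ]  fixed [0.46165537 0.41669034]
scene (np.int32(211), array([492.3, 288.5])) side (np.int32(144), array([228.4, 359.4])) wrist (np.int32(651), array([370.2, 290.1])) 
 all (array([0.57422119, 0.40668061]), array([ 0.2,  0.3,  0.6,  0.7, -0.2,  0.4]))  wrist [0.57367743 0.4069419 ]  fixed [0.57544361 0.40617174]
wrist (array([ 0.62321637,  0.01462243, -0.03178986]), array([1.2, 2.7, 2.2, 2.7, 0.3, 3.3, 3.3, 3.3, 1. ]))
all (array([ 0.62334306,  0.01436823, -0.03332108]), array([1.5, 2.4, 1.7, 0.8, 0.8, 0.5, 1. , 1.6, 3.4, 0.5, 1.3, 2. , 5.2,
       1.9, 1.2, 2.5, 2.3, 2.6, 0.6, 3.6, 3.3, 3. , 0.8]))
```

```bash
cat > s3.py <<'E'
from h import *
robot.move_ptp([.61,.014,.28],down(np.pi/2)); robot.hold(.2)
im,p=look("w_sh2"); np.save("p_sh2.npy",np.array(p)); print(robot.get_time())
E
cat > ov.py <<'E'
from h import *
def draw(s,name):
    im=cv2.imread("pics/w_sh2.png"); p=np.load("p_sh2.npy"); c,sn=np.cos(s[2]),np.sin(s[2])
    im=cv2.resize(im,None,fx=2,fy=2,interpolation=cv2.INTER_CUBIC)
    im=(255*(im/255.)**.7).astype('uint8')
    def poly(L,z):
        L=np.array(L)/1000.; w=np.c_[s[0]+c*L[:,0]-sn*L[:,1],s[1]+sn*L[:,0]+c*L[:,1],0*L[:,0]+z/1000]
        cv2.polylines(im,[(proj("wrist",w,p)*2+.5).round().astype(int)],True,(0,0,255),1)
    t=np.linspace(0,2*np.pi,40,endpoint=False)
    for x in(-40,40):
        for y in(-49,49): poly(np.c_[x+29*np.cos(t),y+29*np.sin(t)],144)
    poly([(-6,-17),(6,-17),(6,17),(-6,17)],196); poly([(-20,-22.5),(20,-22.5),(20,22.5),(-20,22.5)],196)
    for y in(-93,93): poly([(-14,y-7),(14,y-7),(14,y+7),(-14,y+7)],196); poly(np.c_[4*np.cos(t),y+4*np.sin(t)],196); poly(np.c_[2*np.cos(t),y+2*np.sin(t)],210)
    poly([(-75,-84),(75,-84),(75,84),(-75,84)],144)
    cv2.imwrite(f"pics/{name}.png",im[80:680,240:1040])
if __name__=="__main__": draw((.6233,.0144,-.0325),"ov1")
E
python3 s3.py; python3 ov.py
```

```text
6.6333
```

View pics/ov1.png

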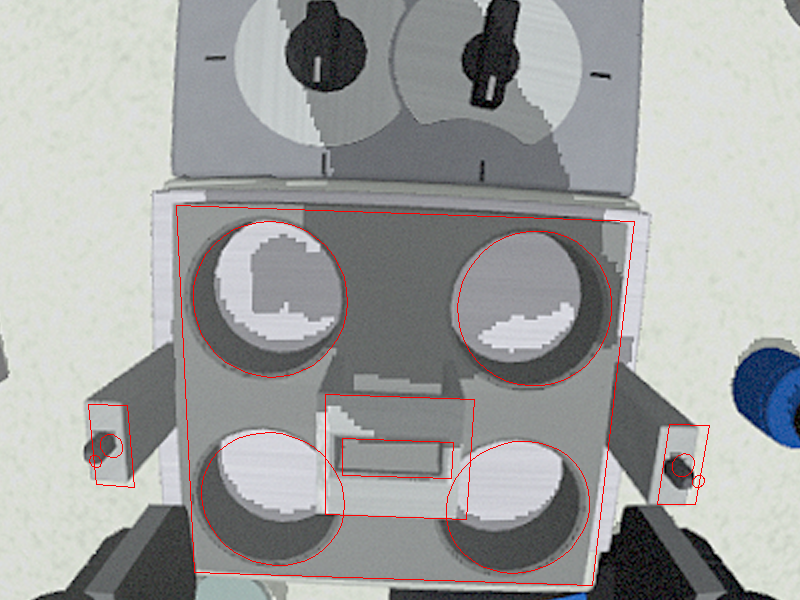

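```bash
cat > ref.py <<'E'
from h import *
from scipy.optimize import minimize
im=cv2.imread("pics/w_sh2.png",0).astype(np.float32); p=np.load("p_sh2.npy")
t=np.linspace(0,2*np.pi,120,endpoint=False)
def seg(L):
    L=np.array(L+[L[0]],float); return np.concatenate([np.linspace(a,b,40) for a,b in zip(L[:-1],L[1:])])
pk=[np.c_[x+29*np.cos(t),y+29*np.sin(t),0*t+144] for x in(-40,40) for y in(-49,49)]
rect=lambda x0,x1,y0,y1,z:np.array([[*a,z] for a in seg([(x0,y0),(x1,y0),(x1,y1),(x0,y1)])])
sets={"pockets":pk+[rect(-75,75,-84,84,144)],"slot":[rect(-6,6,-17,17,196)],"top":[rect(-6,6,-17,17,196),rect(-20,20,-22.5,22.5,196)]+[rect(-14,14,y-7,y+7,196) for y in(-93,93)]}
sets["all"]=sets["pockets"]+sets["top"]
for k,L in sets.items():
    X=np.concatenate(L)/1000
    q=np.array([.6233,.0144,-.0325])
    for s in(3,1.5,.8):
        b=cv2.GaussianBlur(im,(0,0),s); g=np.hypot(cv2.Sobel(b,5,1,0),cv2.Sobel(b,5,0,1)); g=np.sqrt(g)
        def f(d):
            a=q+d*[1e-3,1e-3,1e-2]; c,sn=np.cos(a[2]),np.sin(a[2])
            w=np.c_[a[0]+c*X[:,0]-sn*X[:,1],a[1]+sn*X[:,0]+c*X[:,1],X[:,2]]
            u=proj("wrist",w,p).astype(np.float32); u=u[(u[:,1]<330)]
            return -cv2.remap(g,u[None,:,0],u[None,:,1],1).mean()
        r=minimize(f,[0,0,0],method="Nelder-Mead",options=dict(initial_simplex=[[0,0,0],[2,0,0],[0,2,0],[0,0,1]])); q=q+r.x*[1e-3,1e-3,1e-2]
    print(k,q.round(4),round(r.fun,2))
E
python3 ref.py
```

```text
pockets [ 0.6226  0.0116 -0.0436] -10.7
slot [ 0.6233  0.0116 -0.1198] -12.73
top [ 0.623   0.0117 -0.0437] -12.2
all [ 0.6227  0.0117 -0.0425] -11.42
```

```bash
cat > bot.py <<'E'
from h import *
import sys
SH=np.array([.6228,.0117,-.043]); c,s=np.cos(SH[2]),np.sin(SH[2])
W=lambda x,y:np.array([SH[0]+(c*x-s*y)/1000,SH[1]+(s*x+c*y)/1000])
def pose(a,pos):
    """pick of a, a+pi the one with the better last joint"""
    best=None
    for k in(a,a+np.pi):
        q=robot.solve_ik(pos,down(k))
        if q is not None and (best is None or abs(q[6])<abs(best[1][6])): best=(k,q)
    return best
def bottle(b,pocket):
    robot.move_ptp([b[0]-.005,b[1],.26],down(np.pi/2)); robot.hold(.15)
    im,p=look("hov%d"%(b[0]*1000)); r=capfind(im,proj("wrist",[*b,.08],p)[0],35)
    x,_=capfit([("wrist",r[1],p)],b); print("cap",r[0],"moved mm",((x-b)*1000).round(1))
    assert np.hypot(*(x-b))<.02
    robot.move_ptp([*x,.16],down(np.pi/2)); robot.move_linear([*x,.073],v=.1); eoat.gripper_close()
    print("open",robot.get_opening(),robot.get_gripper_force(),robot.get_force().round(1))
    robot.move_linear([*x,.31],v=.25)
    px,py=pocket; t=W(px,py); th=np.arctan2(np.sign(py)*np.sin(.26),-np.sign(px)*np.cos(.26))+SH[2]
    k,q=pose(th,[*t,.31]); robot.move_ptp([*t,.31],down(k)); robot.move_linear([*t,.19],v=.2); print("f",robot.get_force().round(1))
    robot.move_linear([*t,.1785],v=.06); print("f at floor",robot.get_force().round(1),robot.get_tcp_pos().round(4))
    eoat.release(); robot.move_linear([*t,.31],v=.25); print("t",robot.get_time(),robot.get_opening())
if __name__=="__main__":
    J={"2":((.5537,.2894),(40,49)),"4":((.5737,.4069),(40,-49)),"3":((.4594,.4166),(-40,-49)),"1":((.4066,.2673),(-40,49))}
    for k in sys.argv[1:]: bottle(np.array(J[k][0]),J[k][1])
E
python3 bot.py 2
```

```text
cap 1166 moved mm [ 0.2 -0.8]
open 0.030302065370764138 59.248453974723816 [ 0.1 -1.9  3.4]
f [ 0.4 -0.4 -1.1]
f at floor [ 0.3  0.4 -1.5] [0.6647 0.0588 0.1784]
t 14.6167 0.08579733825459926
```

```bash
python3 bot.py 4 3 1; cat > chk.py <<'E'
from h import *
from bot import W
robot.move_ptp([.61,.014,.38],down(np.pi/2)); robot.hold(.2)
im,p=look("w_sh3")
for x in(-40,40):
    for y in(-49,49):
        b=W(x,y); r=capfind(im,proj("wrist",[*b,.181],p)[0],20); print((x,y),r and ((capfit([("wrist",r[1],p)],b,.104)[0]-b)*1000).round(1))
E
python3 chk.py
```

```text
cap 1170 moved mm [-1.1 -1.2]
open 0.03014428181826241 59.587883949279785 [0.4 0.3 2.7]
f [ 0.5  0.1 -0.7]
f at floor [ 0.4  0.3 -1.1] [ 0.6605 -0.0391  0.1785]
t 23.3417 0.08542061928524163
cap 1173 moved mm [-1.3 -1.1]
open 0.029962875928601685 59.35705840587616 [-0.4  0.8  2.7]
f [ 1.1 -0.1 -0.4]
f at floor [-0.7  0.5 -1.1] [ 0.5806 -0.0356  0.1785]
t 32.575 0.0856030699864445
cap 1190 moved mm [-0.7 -2.3]
open 0.030277539376694446 59.26091194152832 [-0.5 -0.   4.9]
f [ 0.3  0.5 -1. ]
f at floor [ 0.2  0.2 -1. ] [0.5849 0.0622 0.1785]
t 40.6583 0.08541768063510513
(-40, -49) [-1.5 -0.9]
(-40, 49) [-0.6 -1.5]
(40, -49) [-1.1 -0.8]
(40, 49) [-2.9  0.2]
```

```bash
cat > s5.py <<'E'
from h import *
# look at bar and tbolt from above
robot.move_ptp([.467,-.382,.30],down(np.arctan2(-.24,.97)-np.pi/2+np.pi)); robot.hold(.2)
print(robot.get_joints().round(2))
im,p=look("w_bar"); np.save("p_bar.npy",np.array(p))
robot.move_ptp([.63,-.268,.28],down(np.pi/2)); robot.hold(.2)
im2,p2=look("w_tb"); np.save("p_tb.npy",np.array(p2))
a=np.hstack([im[100:400,120:520],im2[100:400,120:520]])[:,:,::-1]
a=np.vstack([cv2.resize(a,(800,300))]); cv2.imwrite("pics/bt.png",a); print(robot.get_time())
E
python3 s5.py
```

```text
[ 1.4   0.61 -1.14  1.61  0.57  1.29  1.51]
45.0083
```

View pics/bt.png

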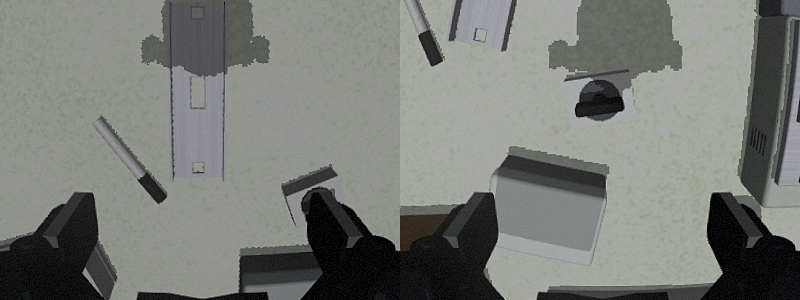

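The view shows the bar (slot at about (197,92)), the T-bolt in its holder (washer at about (601,100)), and the marker well to one side. I'll refine both by edge fit.

```bash
cat > edge.py <<'E'
from h import *
from scipy.optimize import minimize
t_=np.linspace(0,2*np.pi,120,endpoint=False)
def rect(x0,x1,y0,y1,z):
    L=np.array([(x0,y0),(x1,y0),(x1,y1),(x0,y1),(x0,y0)],float)
    return np.concatenate([np.c_[np.linspace(a,b,40),np.full(40,z)] for a,b in zip(L[:-1],L[1:])])
circ=lambda r,z:np.c_[r*np.cos(t_),r*np.sin(t_),0*t_+z]
def refine(name,p,L,q,ymax=480,sc=(3,1.5,.8)):
    im=cv2.imread(f"pics/{name}.png",0).astype(np.float32); X=np.concatenate(L)/1000; q=np.array(q,float)
    for s in sc:
        b=cv2.GaussianBlur(im,(0,0),s); g=np.sqrt(np.hypot(cv2.Sobel(b,5,1,0),cv2.Sobel(b,5,0,1)))
        def pts(a):
            c,sn=np.cos(a[2]),np.sin(a[2]); return proj("wrist",np.c_[a[0]+c*X[:,0]-sn*X[:,1],a[1]+sn*X[:,0]+c*X[:,1],X[:,2]],p).astype(np.float32)
        def f(d):
            u=pts(q+d*[1e-3,1e-3,1e-2]); u=u[u[:,1]<ymax]; return -cv2.remap(g,u[None,:,0],u[None,:,1],1).mean()
        r=minimize(f,[0,0,0],method="Nelder-Mead",options=dict(initial_simplex=[[0,0,0],[3,0,0],[0,3,0],[0,0,2]])); q=q+r.x*[1e-3,1e-3,1e-2]
    return q,round(r.fun,2),pts(q)
BAR=lambda z0=0,h=(0,):[rect(-8,8,-18.5,18.5,4+z0)]+[rect(-6.5,6.5,y-6.5,y+6.5,4+z0) for y in(-93,93)]
BARO=lambda z0=0:[rect(-33,33,-105,105,22+z0)]
HOL=[rect(-25,25,-35,35,30)]; TB=[circ(22,34),rect(-5.5,5.5,-23,23,78)]
E
cat > s6.py <<'E'
from edge import *
pb=np.load("p_bar.npy"); pt=np.load("p_tb.npy"); b0=(.467,-.382,1.332)
for L in(BAR(),BARO(),BAR()+BARO()): print("bar",refine("w_bar",pb,L,b0)[:2])
q,_,u=refine("w_bar",pb,BAR()+BARO(),b0)
for L in(HOL,TB,HOL+TB,[TB[1]],[TB[0]]): print("tb",refine("w_tb",pt,L,(.631,-.268,.067))[:2])
q2,_,v=refine("w_tb",pt,TB,(.631,-.268,.067)); 
O=[]
for n,uu,(x,y) in(("w_bar",u,(220,60)),("w_tb",v,(250,130))):
    im=cv2.resize(cv2.imread(f"pics/{n}.png"),None,fx=3,fy=3,interpolation=cv2.INTER_CUBIC)
    for k in uu: cv2.circle(im,tuple(int(i) for i in k*3+1),0,(0,0,255),-1)
    O.append(im[y*3:y*3+480,x*3:x*3+400])
cv2.imwrite("pics/ov2.png",np.hstack(O))
E
python3 s6.py
```

```text
bar (array([ 0.46703179, -0.38384918,  1.33899165]), np.float64(-7.58))
bar (array([ 0.46722552, -0.38524947,  1.38792587]), np.float64(-5.05))
bar (array([ 0.46702488, -0.38472774,  1.34844304]), np.float64(-6.71))
tb (array([ 0.62550765, -0.25986167, -0.11087902]), np.float64(-7.33))
tb (array([ 0.62810536, -0.27229604,  0.14891031]), np.float64(-13.96))
tb (array([ 0.62825534, -0.27230603,  0.14618239]), np.float64(-11.2))
tb (array([ 0.62781934, -0.27233708,  0.15252644]), np.float64(-13.96))
tb (array([ 0.62830744, -0.27217253,  0.11861451]), np.float64(-14.12))
```

View pics/ov2.png

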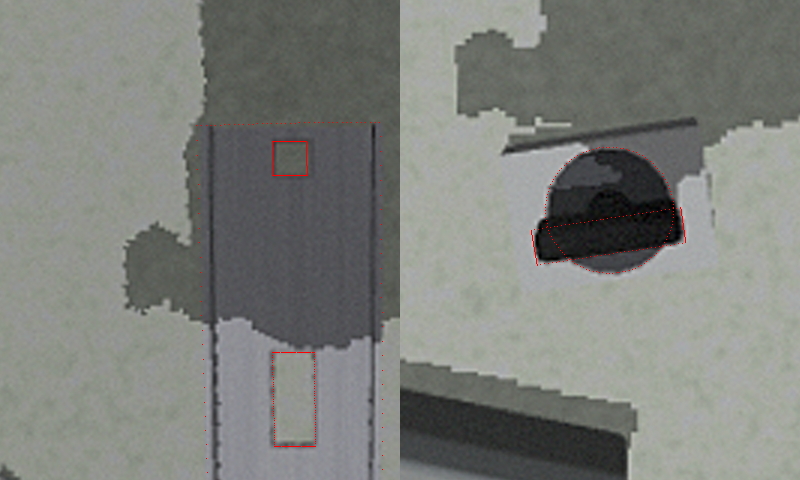

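The edge fits sit on the bar slot and holes, the washer and the wing. Now I pick up the bar.

```bash
cat > s7.py <<'E'
from bot import *
b=np.array([.4670,-.3841]); k,q=pose(1.341,[*b,.12]); print(k,q.round(2))
robot.move_linear([*robot.get_tcp_pos()[:2],.3],v=.25)
robot.move_ptp([*b,.12],down(k)); robot.move_linear([*b,.013],v=.08); print(robot.get_force().round(1))
eoat.gripper_close(); print("open",robot.get_opening(),robot.get_gripper_force(),robot.get_force().round(1))
robot.move_linear([*b,.30],v=.2); print(robot.get_opening(),robot.get_force().round(1))
t=W(0,0); k,q=pose(SH[2],[*t,.29]); print(k,q.round(2))
robot.move_ptp([*t,.29],down(k)); robot.hold(.3); print(robot.get_force().round(1),robot.get_tcp_pos())
im,p=look("w_held"); np.save("p_held.npy",np.array(p))
for n in("scene","side"): cv2.imwrite(f"pics/{n}_held.png",viewer.camera(n)[:,:,::-1])
print(robot.get_time())
A=cv2.imread("pics/side_held.png")[130:300,220:420]; B=im[:,:,::-1][60:420,80:560]
cv2.imwrite("pics/held.png",np.hstack([cv2.resize(A,(400,340)),cv2.resize(B,(400,340))]))
E
python3 s7.py
```

```text
4.482592653589793 [ 0.    0.7   0.89  1.85 -0.67  0.92 -0.6 ]
[0.3 0.5 0.7]
open 0.0643115360604551 67.1651816368103 [-1.   1.4  5.3]
0.06437021176311324 [-0.8  0.1 -1.8]
-0.043 [-0.71  0.48  0.9   1.67 -0.4   1.19  0.24]
[ 0.4  0.4 -1.3] [0.62277647 0.01094341 0.2900632 ]
52.4583
```

View pics/held.png

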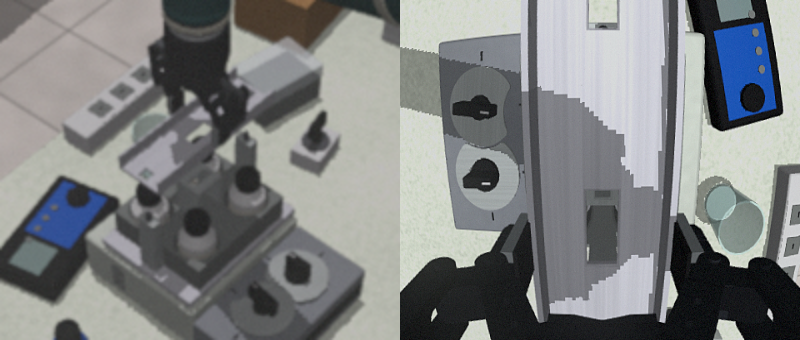

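```bash
python3 - <<'E'
from edge import *
from bot import W
p=np.load("p_held.npy"); L=BAR(277)
for y in(93,): print(W(0,0),p[0],refine("w_held",p,[L[0],L[2]],(.6228,.0117,-.043))[:2], refine("w_held",p,[L[2]],(.6228,.0117,-.043))[:2],refine("w_held",p,[L[0]],(.6228,.0117,-.043))[:2])
E
```

```text
[0.6228 0.0117] [0.62277647 0.01094341 0.2900632 ] (array([ 0.62396948,  0.01148573, -0.04219787]), np.float64(-9.6)) (array([ 0.62273769,  0.0099423 , -0.04246017]), np.float64(-14.54)) (array([0.62315647, 0.01292016, 0.01966978]), np.float64(-8.17))
```

```bash
python3 - <<'E'
from bot import *
t=W(0,0); t=np.array([.6227,.0120])
for z in(.23,.220,.214,.2105):
    robot.move_linear([*t,z],v=.04); f=robot.get_force().round(1); print(z,robot.get_tcp_pos().round(4),f)
    if f[2]>12: break
else:
    eoat.release(); print(robot.get_force().round(1)); robot.move_linear([*t,.33],v=.2)
    robot.move_ptp([.61,.014,.36],down(np.pi/2)); robot.hold(.2); im,p=look("w_seat"); np.save("p_seat.npy",np.array(p))
    cv2.imwrite("pics/side_seat.png",viewer.camera("side")[:,:,::-1])
    A=cv2.imread("pics/side_seat.png")[170:270,230:380]; B=im[:,:,::-1][120:360,140:500]
    cv2.imwrite("pics/seat.png",np.hstack([cv2.resize(A,(400,267)),cv2.resize(B,(400,267))]))
print(robot.get_time())
from edge import *
for z in(196,202): print(z,refine("w_seat",p,BAR(z),(.6228,.0117,-.043))[:2])
E
```

```text
0.23 [0.6229 0.012  0.2303] [-0.2 -0.4 -1.6]
0.22 [0.6225 0.012  0.2196] [ 0.3  0.  -2.3]
0.214 [0.6225 0.012  0.2136] [-0.  -0.4 -2. ]
0.2105 [0.6226 0.012  0.2103] [ 0.5 -0.2 -1.9]
[0.7 0.5 0.1]
57.7583
196 (array([ 0.62192189,  0.01189167, -0.04373246]), np.float64(-12.8))
202 (array([ 0.61971922,  0.01117079, -0.04891302]), np.float64(-11.94))
```

View pics/seat.png

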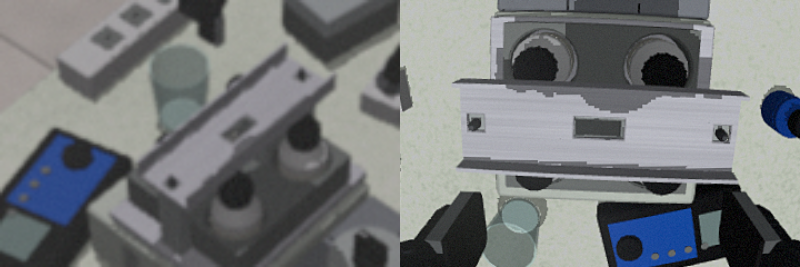

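The bar is seated with both pins through the holes. Before gripping the bolt I check the clearance to the tip box beside it.

```bash
python3 - <<'E'
from h import *
p=np.load("p_tb.npy")
for uv,z in(((230,280),.073),((326,290),.073),((231,265),.0),((328,275),.0),((228,248),0),((328,265),0)):
    print(uv,z,least_squares(lambda q:proj("wrist",[*q,z],p)[0]-uv,[.65,-.3]).x.round(3))
for a in(.149,.149+np.pi):
    q=robot.solve_ik([.6281,-.2723,.1],down(a)); print(a,None if q is None else q.round(2))
for a in(-.043,-.043+np.pi/2,-.043-np.pi/2,-.043+np.pi):
    q=robot.solve_ik([.6228,.0117,.23],down(a)); print(a,None if q is None else q.round(2))
E
```

```text
(230, 280) 0.073 [ 0.701 -0.362]
(326, 290) 0.073 [ 0.711 -0.266]
(231, 265) 0.0 [ 0.712 -0.379]
(328, 275) 0.0 [ 0.724 -0.263]
(228, 248) 0 [ 0.691 -0.381]
(328, 265) 0 [ 0.712 -0.263]
0.149 [-0.1   0.77  0.69  1.64 -0.58  0.94  0.96]
3.290592653589793 [ 1.09  1.18 -1.34  1.55  1.17  1.36  2.91]
-0.043 [-0.67  0.53  0.83  1.73 -0.44  1.08  0.26]
1.5277963267948966 [-0.47  0.47  0.54  1.71 -0.27  1.04  1.69]
-1.6137963267948965 [-0.91  0.83  1.35  1.74 -0.84  1.29 -0.98]
3.098592653589793 [ 0.26  0.48 -0.45  1.66  0.24  1.05  2.84]
```

```bash
cat > s8.py <<'E'
from bot import *
b=np.array([.6281,-.2723]); a=.149
robot.move_ptp([*b,.15],down(a)); robot.move_linear([*b,.060],v=.1); eoat.gripper_close()
print("open",robot.get_opening(),robot.get_force().round(1),robot.get_wrist_torque().round(2))
robot.move_linear([*b,.31],v=.2); print(robot.get_opening(),robot.get_force().round(1))
t=np.array([.6226,.0117]); a=SH[2]
robot.move_ptp([*t,.31],down(a)); robot.move_linear([*t,.256],v=.1); robot.hold(.2); print(robot.get_tcp_pos(),robot.get_force().round(1))
for z in(.249,.245,.242,.238,.234,.2305):
    robot.move_linear([*t,z],v=.03); f=robot.get_force(); print(z,robot.get_tcp_pos().round(4),f.round(1),robot.get_wrist_torque().round(2))
    if f[2]>10 or np.hypot(f[0],f[1])>10: print("STOP");break
print(robot.get_time())
E
python3 s8.py
```

```text
open 0.01162206760754594 [-1.2  0.5  2.3] [0.16 0.2  0.01]
0.011349084822639145 [ 1.2 -0.8 -1.5]
[0.62298839 0.01166218 0.25671211] [-0.2 -0.2 -0.4]
0.249 [0.6225 0.0118 0.2487] [-0.7  0.2 -0.3] [ 0.   -0.01  0.01]
0.245 [0.6225 0.0117 0.2447] [-0.4 -0.3 -1.2] [-0.02  0.02 -0.01]
0.242 [0.6225 0.0117 0.2418] [-0.1  0.1 -1. ] [-0.01  0.01 -0.  ]
0.238 [0.6224 0.0117 0.2377] [-1.4 -1.1 -2.5] [ 0.03  0.02 -0.01]
0.234 [0.6225 0.0117 0.2337] [ 0.1  0.1 -1.3] [-0.01  0.03  0.02]
0.2305 [0.6226 0.0117 0.2304] [ 0.2  0.2 -0.4] [-0.   -0.02 -0.05]
65.975
```

```bash
cat > s9.py <<'E'
from bot import *
t=np.array([.6226,.0117])
for d in np.linspace(0,np.pi/2,9)[1:]:
    robot.move_ptp([*t,.2305],down(SH[2]+d)); print(robot.get_wrist_torque()[2].round(2),robot.get_force().round(1),end=" ")
robot.hold(.2); print(); print(robot.get_tcp_pos(),robot.get_eef_rot(),down(SH[2]+np.pi/2))
robot.move_linear([*t,.2298],v=.02); print(robot.get_force().round(1))
eoat.release(); print(robot.get_opening()); robot.move_linear([*t,.34],v=.2)
robot.move_ptp([.61,.012,.38],down(np.pi/2)); robot.hold(.2); im,p=look("w_cl"); np.save("p_cl.npy",np.array(p))
print(robot.get_time())
from edge import *
for q in(SH[2]+np.pi/2,): print(refine("w_cl",p,[circ(22,204),rect(-5.5,5.5,-23,23,248)],(.6226,.0117,q))[:2])
print("bar",refine("w_cl",p,BAR(196)[1:],(.6226,.0117,SH[2]))[:2])
A=im[:,:,::-1][20:320,140:500]; cv2.imwrite("pics/cl.png",cv2.resize(A,(720,600),interpolation=cv2.INTER_CUBIC))
E
python3 s9.py
```

```text
-0.01 [-0.6 -1.1 -1.7] -0.07 [0.5 0.5 1.2] 0.02 [-0.2 -0.  -0.7] -0.01 [ 0.6 -0.6 -0.8] 0.03 [-0.5 -0.5 -0.3] 0.03 [ 0.3  0.7 -0.5] -0.02 [-0.3 -0.1 -1.3] 0.04 [-1.1 -0.  -0.5] 
[0.62255494 0.01164386 0.23040325] [-7.28322549e-02 -3.14054900e+00  3.76254538e-04] [0.06753904 3.14086658 0.        ]
[-2.2 -0.4  4.4]
0.08530894660901218
70.675
(array([0.62144248, 0.01174062, 1.52652664]), np.float64(-12.69))
bar (array([ 0.6219695 ,  0.01138324, -0.04559599]), np.float64(-12.64))
```

View pics/cl.png

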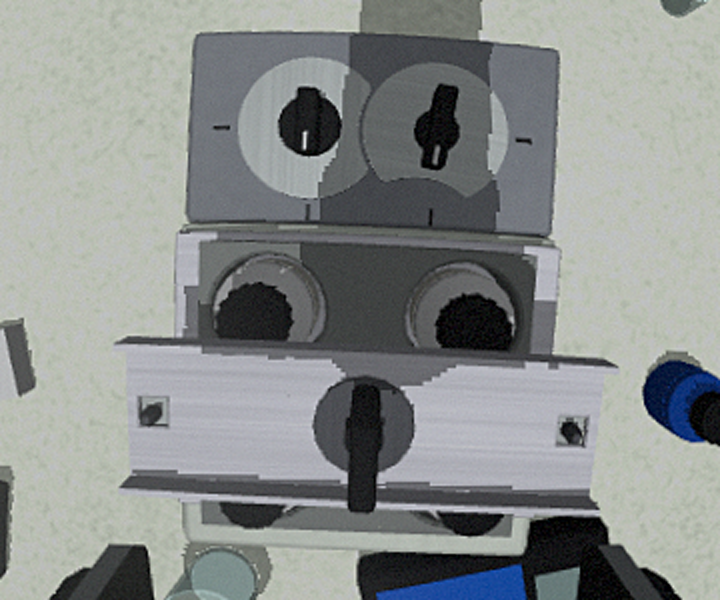

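The clamp is as wanted: pins through both holes, washer on the bar, wing square across the bar. Now the platform lock.

```bash
cat > turn.py <<'E'
from bot import *
def turn(t,z,j0,j1,lim=.7):
    """grip the wing at joint j0, turn to j1, watching the wrist moment; returns last joint reached"""
    A=lambda j:down(SH[2]+np.pi/2-j)
    for j in(j0,j1):
        q=robot.solve_ik([*t,z],A(j)); print("ik",None if q is None else q.round(2))
    robot.move_ptp([*t,.30],A(j0)); robot.move_linear([*t,.15],v=.2); robot.move_linear([*t,z],v=.06); print("f",robot.get_force().round(1))
    eoat.gripper_close(); print("open",robot.get_opening(),robot.get_force().round(1)); tz0=robot.get_wrist_torque()[2]
    for j in [*np.arange(j0+.15,j1-.1,.15),j1-.1,j1-.05,j1-.02,j1,j1+.02,j1+.04,j1+.06]:
        robot.move_ptp([*t,z],A(j)); robot.hold(.05); tz=robot.get_wrist_torque()[2]-tz0; print(round(j,2),round(tz,2),robot.get_force().round(0),end=" | ")
        if abs(tz)>lim: break
    print("\nopen",robot.get_opening(),robot.get_tcp_pos().round(4)); return j
E
cat > s10.py <<'E'
from turn import *; from edge import *
t=W(-142,36); p=np.load("p_cl.npy")
for nm,y in(("lock",36),("sel",-36)):
    w=W(-142,y); q,s,_=refine("w_cl",p,[rect(-23 if y>0 else -18,23 if y>0 else 18,-6,6,110)],(*w,SH[2]-(.15 if y>0 else 0)),sc=(2,1)); print(nm,((q[:2]-w)*1000).round(1),SH[2]-q[2],s)
    if y>0: j0=float(np.clip(SH[2]-q[2],0,.2))
turn(t,.098,j0,np.pi/2)
eoat.release(); robot.move_linear([*t,.30],v=.2); print(robot.get_time())
E
python3 s10.py
```

```text
lock [ 2.2 -1.2] 0.144539832151853 -12.51
sel [ 1.4 -2.2] 0.2009166529478587 -13.67
ik [-0.56  0.43  0.46  2.13 -0.32  0.64  1.5 ]
ik [-0.69  0.47  0.62  2.14 -0.44  0.66  0.19]
f [-0.2 -0.6  0.3]
open 0.010605793535424724 [-2.4 -2.8  5.6]
0.29 -0.18 [-2. -3.  5.] | 0.44 -0.15 [-2. -2.  5.] | 0.59 -0.09 [-2. -2.  6.] | 0.74 -0.12 [-2. -2.  5.] | 0.89 -0.16 [-2. -3.  5.] | 1.04 -0.2 [-1. -3.  4.] | 1.19 -0.09 [-1. -2.  5.] | 1.34 -0.16 [-1. -1.  5.] | 1.47 -0.15 [-1. -3.  4.] | 1.52 -0.15 [ 1. -3.  5.] | 1.55 -0.13 [ 0. -3.  6.] | 1.57 -0.17 [ 1. -2.  6.] | 1.59 0.6 [ 0. -3.  5.] | 1.61 1.09 [ 1. -5.  6.] | 
open 0.010888147261059578 [0.4831 0.0535 0.0983]
79.9917
```

```bash
cat > s11.py <<'E'
from turn import *
t=W(-142,-36)
turn(t,.112,0.,np.pi/2)
eoat.release(); robot.move_linear([*t,.30],v=.2)
robot.move_ptp([.52,.012,.40],down(np.pi/2)); robot.hold(.3); im,p=look("w_end"); print(robot.get_time())
cv2.imwrite("pics/side_end.png",viewer.camera("side")[:,:,::-1]); cv2.imwrite("pics/scene_end.png",viewer.camera("scene")[:,:,::-1])
A=im[:,:,::-1][60:360,120:520]; cv2.imwrite("pics/end.png",cv2.resize(A,(800,600),interpolation=cv2.INTER_CUBIC))
from edge import *
for nm,y in(("lock",36),("sel",-36)):
    w=W(-142,y); l=23 if y>0 else 18; q,s,_=refine("w_end",p,[rect(-l,l,-6,6,110)],(*w,SH[2]-np.pi/2),sc=(2,1)); print(nm,((q[:2]-w)*1000).round(1),SH[2]-q[2],s)
E
python3 s11.py
```

```text
ik [-0.53  0.42  0.6   2.14 -0.38  0.68  1.86]
ik [-0.75  0.51  0.89  2.15 -0.6   0.74  0.5 ]
f [-0.8 -0.2 -0.1]
open 0.009655556275673983 [-1.7 -3.6  6.2]
0.15 -0.09 [-1. -4.  7.] | 0.3 -0.17 [-2. -3.  6.] | 0.45 -0.12 [-2. -3.  6.] | 0.6 -0.12 [-1. -4.  6.] | 0.75 -0.11 [-2. -3.  6.] | 0.9 -0.17 [-2. -3.  6.] | 1.05 -0.1 [-2. -2.  5.] | 1.2 -0.12 [-0. -3.  6.] | 1.35 -0.11 [-2. -2.  6.] | 1.47 -0.13 [-0. -3.  6.] | 1.52 -0.09 [ 0. -3.  5.] | 1.55 -0.04 [ 0. -3.  6.] | 1.57 -0.02 [-0. -3.  6.] | 1.59 0.35 [-0. -3.  6.] | 1.61 0.72 [-0. -4.  6.] | 
open 0.01013544229477582 [ 0.48   -0.0187  0.1123]
91.7417
lock [-1.4 -2. ] 1.5866927406721918 -13.45
sel [ 4.3 -4.5] 1.9615078534878625 -10.3
```

View pics/end.png

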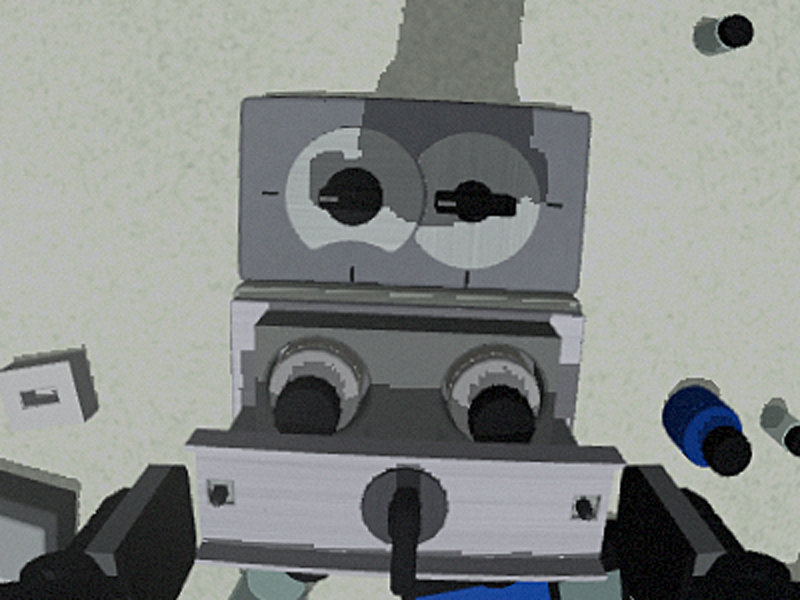

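Both controls are at their stops. The bar is flat, the bolt is square across the slot and the near bottles are standing. I'm handing in.

```bash
python3 -c "
from bench import job_done
print(job_done())"
```

```text
the job is handed in; nothing more can be done
None
```

The job is handed in at about 92 s of the 210 s allowed: all four white bottles stand in the carrier's pockets, the hold-down bar is on its pins and locked with the T-bolt, the platform lock is at free and the drive selector at run; I did not look at the two far bottles again in the last picture.

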